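Close a specimen pot in the closing block

TASK

Close the specimen pot that has the square foot: its lid is still slack, and on the open desk the pot just spins along with the lid. First stand the pot in the channel of the metal closing block, foot fully down between the walls so that it cannot spin, and only then turn its lid clockwise by the bar on top, as far as it goes. Leave the closed pot standing in the block, and do not knock over the like pot with the round foot.

Things in the scene. Friction and masses are not known exactly. Their poses are not given: they have to be found in the camera images.
- lid_bar (a point): Centre of the lime-green bar on the lid of the square-footed pot, on the pot's axis, 106 mm above its underside. Bar: 48 mm long (x axis), 14 thick (y), 32 high (z up), on a round lid 52 mm across whose top is 16 mm below this point. Lift the pot and turn the lid by it, in one grasp. Pot 122 mm high, 0.13 to 0.25 kg. Slim pots about are bystanders.
- pot_foot (a point): Centre of the underside of the square-footed pot; z up the pot's axis, x and y along the sides of its foot. The foot is white plastic, 54 x 54 mm, 25 mm high, its corners showing beyond the round lid from above; above it is a clear round body 47 mm across, then the lid.
- lid (a joint): Turn of the lid on the square-footed pot, rad, growing clockwise seen from above: starts slack at 0 to 0.2, tight against its stop at 1.2, where the bar is parallel to the foot's x axis. Friction of 0.12 N m holds it at any angle, more than the standing pot's grip on the desk, so unless the foot is braced the pot turns with the lid.
- block_seat (a point): Centre of the channel floor of the fixed aluminium closing block (130 x 112 mm, 46 high), 8 mm above the desk; z up, x along the channel. Channel 130 mm long, ends open, 60 mm between upright walls 26 mm high; above them lips flare out 12 mm more to 75 mm apart and guide the foot in. The foot fits any of its 4 ways round, with 6 degrees of play.
- round_pot: A bystander to leave standing: a loose pot of the same height, lid and bar as the square-footed one (122 mm high), but with a round white foot 54 mm across; origin at the centre of its underside, z up. It may stand between the pot and the block, so carry the pot over or around it.
Mind the look-alikes: they are no part of the job. Leave any black or pink look-alike of the part that bears lid_bar alone. Of the things that look like the part that bears block_seat, the larger one is meant.

How it is judged (in metres and radians):
On the way, in this order (a step that is already met when the one before it is completed fails the run):
1. the square-footed pot stands fully down in the channel with its lid still slack (turned less than 0.6) (x of pot_foot in the frame of block_seat between -0.038 and 0.038 m and y of pot_foot in the frame of block_seat between -0.008 and 0.008 m and z of pot_foot in the frame of block_seat between -0.005 and 0.005 m and angle between pot_foot's own z axis and vertical below 0.12 rad and value of joint lid below 0.6 rad), for 0.1 s.
2. the lid is turned tight (beyond 1.0) with the foot in the channel (x of pot_foot in the frame of block_seat between -0.038 and 0.038 m and y of pot_foot in the frame of block_seat between -0.008 and 0.008 m and z of pot_foot in the frame of block_seat between -0.005 and 0.005 m and angle between pot_foot's own z axis and vertical below 0.12 rad and value of joint lid above 1 rad), for 0.1 s.
At the end, for the whole second after the job is handed in: The square-footed pot stands upright (within 7 degrees) in the channel, its foot down on the channel floor (within 5 mm), its axis within 38 mm of the channel's middle along it and within 8 mm across it, and its lid turned beyond 1.0 (within 0.2 of the stop at 1.2) (all of step 2); the robot touches nothing.
It fails at once if the round-footed pot is knocked over (tilted beyond 0.5 rad) (angle between round_pot's own z axis and vertical above 0.5 rad).
It also fails if it takes over 40 s, if anything falls off the work surface, if the arm or the gripper's body presses on something with over 40 N, if the wrist force passes 120 N, or if a joint passes its speed limit or range.

ROBOT

A 7-joint arm with a two-finger parallel gripper is mounted at the origin on the work surface. World frame = base frame: x ahead of the robot, y to its left, z up, the work surface at z = 0. Lengths are in m, angles in degrees, forces in N, time in s.
With the tool pointing down it reaches from about 0.375 to 0.925 m from the base axis. Payload 3.1 kg.
Tool frame: the origin (TCP) lies between the finger pads; the fingertips stand 11 mm ahead of it and the grasp point (between the pads) lies 8 mm behind it; x points along the fingers, y is the direction in which the jaws open and shut, and the axes are right-handed (so a half turn about x gives the same grasp; the last joint's range is limited). The gripper opens to 85 mm and grips with 20 to 120 N. Pads are 22 mm wide; open, the fingers measure 114 mm over their backs; the gripper's body (76 mm by 85 mm) begins 54 mm behind the grasp point. The pads swing forward as they close: fully open they stand 13 mm farther back than shut.
Start: joints at [70.543, 21.939, 2.515, 91.553, -1.026, 66.532, -2.859], TCP at [0.156, -0.631, 0.242] pointing down, gripper open.
Joint ranges: [-149.38, 149.38], [-23.57, 123.04], [-84.95, 90], [0, 143.3], [-89.99, 269.99], [3.08, 112.72], [-163.45, 163.45]. Speed limits (degrees/s): [159.86, 159.86, 180, 180, 180, 180, 180].

INTERFACE

Orientations are given as [roll, pitch, yaw] about the fixed x, y, z axes, in that order (R = Rz(yaw) Ry(pitch) Rx(roll)).
In Python, from bench import * gives the robot as it stands.
- The arm moves only by the tool play_rows, never from a script. Its argument "commands" is a list that holds one entry, the list of rows, each a list of 7 numbers: the turn, a rotation vector about the world's x, y, z in rad, then the shift along the world's x, y, z in m, then the closure, from 0 (fully open) to 1 (shut). A call has exactly 8 rows; each row shifts and turns the commanded pose from where the row before left it; what a row does not reach is not made up. A row lasts 1/10 s, in which the tool goes at most 50 mm and 8.59 degrees, less where a joint would pass 70% of its speed; a pose out of reach is approached as far as the arm can. A call is refused whole if a number of a shift passes 0.05 or a number of a turn 0.15, either way. A call with a gripper value outside its range is refused whole. The fingers move at their own pace and stop on an object; "squeeze" is the grip in N (left out, the last holds). Time passes only in rows, so rows that do not move let the fingers close, or fill a call up. It gives the time, the measured TCP pose, the force and the opening at its end, in the units of the state.
- get_state(): the state, without advancing time (a new reading comes with each control period).
- get_image(name): name is "scene" or "side" or "wrist"; returns a dict with "frame" (480x640x3 uint8, blue, green, red), "depth" (480x640 float32, m along the optical axis (not along the pixel's ray), 0 where there is no reading), "fovy" (degrees; the focal length in pixels is half the picture's height over the tangent of half this angle, whatever the lens; pixels are square), "cx", "cy" (the principal point, pixels), "extrinsics" (4x4, takes a point from camera to world coordinates). Camera axes: x right, y up, looking along -z (the intrinsics and any distortion apply to the point x, -y, -z); pixel columns grow to the right and rows downward; lengths in m; the calibration is good to about 2 mm. A picture is of the moment at which its call begins.
- sign_off(): hands the job in, once; it reports no verdict.
Trained networks look in a picture, given as the dict that the camera call returned (one of the last four; its "shot" number tells which), for a name from the list of things; names that differ only in an ending like _2 or _b are one class to them, and where a whole thing is asked for, a point or a joint stands for the part that bears it (a point fixed in the world has none). Each returns a list of dicts, best first, with "confidence" (0 to 1); they miss things now and then, are a little off and sometimes report something else, mostly with a low value. They report only what shows in the picture. A call takes as long as a camera call. They do not tell look-alikes from the thing itself.
- recognise(label, picture): "point" ([x, y, z] in m, in world coordinates, good to about 4 mm: the middle of the surface that is visible of it).
The state is a dict: "time_s": time; "joint_positions": joint angles; "joint_vel": joint speeds; "tau": joint torques, N m; "tcp_pos": TCP position; "orientation": TCP orientation; "contact_force": force on the tool from outside, world axes, zero at the start; "ft_torque": the same for the moment, N m; "width": finger opening in m.
Only numpy, scipy, OpenCV 4.12 (cv2) and the standard library are available. Lean on these libraries where they do the work, as an engineer would, in place of code of your own. Each camera call takes 0.05 s, during which the arm holds its last target. There are 200 camera calls.

## Working session

There is one attempt and no reset: what is moved stays moved. The work goes in short steps, Python scripts to look and compute and a tool call to move; the robot and the scene stay as the last step left them, time stands still between calls to the robot, and variables do not carry over. Pictures are saved under pics/ and viewed, about 8 in all and at most 12, crops included, and the job is handed in when it is done.

Besides the shell and the picture viewer there is one more tool, called as name([rows], argument=value, ...), one row to a line, values as JSON. play_rows: Moves the arm, as the interface text tells. Its arguments: {"type":"object","properties":{"commands":{"type":"array","items":{"type":"array","items":{"type":"array","items":{"type":"number"}}}},"squeeze":{"type":"number"}},"required":["commands"]}

```bash
mkdir -p pics; cat > h.py <<'E'
from bench import *
import numpy as np, cv2
def cloud(p):
    d=p["depth"];H,W=d.shape;f=H/2/np.tan(np.radians(p["fovy"])/2)
    u,v=np.meshgrid(np.arange(W),np.arange(H))
    P=np.stack([(u-p["cx"])*d/f,-(v-p["cy"])*d/f,-d,np.ones_like(d)],-1)
    w=(P@np.array(p["extrinsics"]).T)[...,:3]; w[d<=0]=np.nan
    return w
def pix(p,pt):
    f=480/2/np.tan(np.radians(p["fovy"])/2)
    c=np.linalg.inv(np.array(p["extrinsics"]))@np.r_[pt,1]
    return (round(p["cx"]+f*c[0]/-c[2]),round(p["cy"]-f*c[1]/-c[2]))
E
python3 - <<'E'
from h import *
s=get_state();print({k:np.round(s[k],3) for k in("time_s","tcp_pos","orientation","width","contact_force")})
for n in("scene","side","wrist"):
    p=get_image(n);cv2.imwrite(f"pics/{n}0.png",p["frame"]);np.savez(f"pics/{n}0.npz",**{k:v for k,v in p.items()})
    print(n,p["fovy"],np.round(np.array(p["extrinsics"])[:3,3],2), [k for k in p])
    for l in("lid_bar","pot_foot","block_seat","round_pot"):
        try:
            for r in recognise(l,p): print(l,np.round(r["point"],3),round(r["confidence"],2),pix(p,r["point"]))
        except Exception as e: print(l,e)
a=[cv2.imread(f"pics/{n}0.png") for n in("scene","side")]
E
```

```text
{'time_s': np.float64(0.0), 'tcp_pos': array([ 0.155, -0.63 ,  0.241]), 'orientation': array([-87.007,  89.848, 106.853]), 'width': np.float64(0.085), 'contact_force': array([-0.609,  0.563, -0.711])}
scene 45.604333269239305 [1.33 0.32 0.93] ['frame', 'depth', 'fovy', 'cx', 'cy', 'extrinsics', 'shot']
lid_bar [0.602 0.245 0.095] 0.84 (446, 287)
lid_bar [0.557 0.123 0.094] 0.81 (393, 253)
lid_bar [0.631 0.346 0.092] 0.76 (496, 316)
pot_foot [0.608 0.247 0.063] 0.86 (444, 299)
pot_foot [0.64  0.344 0.065] 0.67 (490, 328)
pot_foot [0.568 0.121 0.064] 0.56 (389, 266)
block_seat [ 0.525 -0.437  0.017] 0.87 (176, 200)
block_seat [ 0.54  -0.256  0.018] 0.78 (238, 224)
round_pot [0.539 0.01  0.074] 0.63 (344, 238)
side 46.01716591941655 [0.04 1.09 0.78] ['frame', 'depth', 'fovy', 'cx', 'cy', 'extrinsics', 'shot']
lid_bar [0.586 0.254 0.09 ] 0.91 (241, 295)
lid_bar [0.615 0.356 0.096] 0.9 (201, 317)
lid_bar [0.547 0.132 0.089] 0.76 (283, 271)
pot_foot [0.605 0.362 0.065] 0.87 (206, 332)
pot_foot [0.58  0.258 0.056] 0.75 (243, 310)
pot_foot [0.544 0.144 0.056] 0.57 (282, 286)
block_seat [ 0.526 -0.234  0.024] 0.88 (348, 227)
block_seat [ 0.521 -0.425  0.015] 0.59 (371, 203)
round_pot [0.512 0.018 0.067] 0.97 (317, 258)
wrist 64.31889920810593 [ 0.22 -0.62  0.37] ['frame', 'depth', 'fovy', 'cx', 'cy', 'extrinsics', 'shot']
```

View pics/scene0.png

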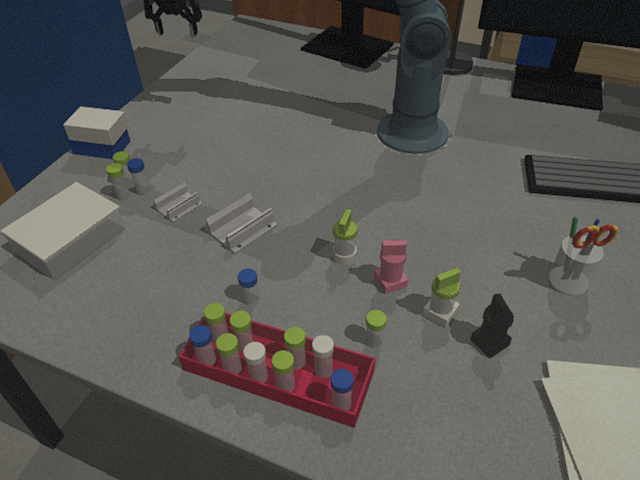

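View pics/side0.png

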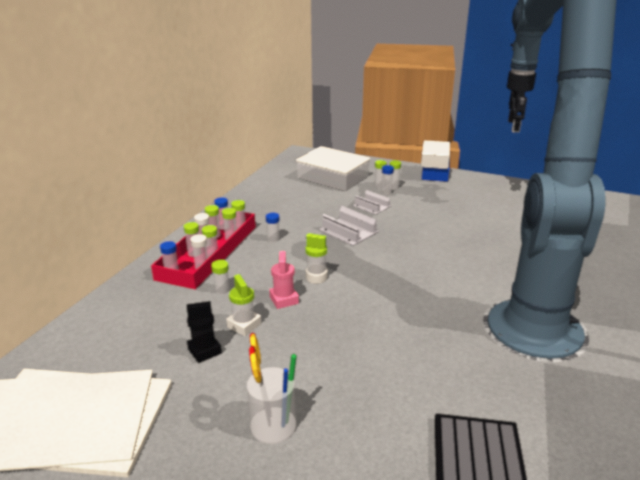

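Scene picture: lime square-footed pot at (446,287), pink look-alike at (393,253), black look-alike at (496,316) and the round-footed lime pot at (344,238). There are two blocks, the larger at (238,224) and a smaller one at (176,200). The target is the lime pot with the white square foot, and the block is the larger one. I'll confirm both in one crop and measure.

```bash
cat >> h.py <<'E'
def rect(xy):
    (c,(w,h),a)=cv2.minAreaRect((np.asarray(xy)*1000).astype(np.float32))
    if w<h: w,h,a=h,w,a+90
    return np.round(np.array(c)/1000,4),round(w,1),round(h,1),round((a+90)%180-90,1)
def lime(p):
    h=cv2.cvtColor(p["frame"],cv2.COLOR_BGR2HSV)
    return cv2.inRange(h,(28,110,60),(48,255,255))>0
E
python3 - <<'E'
from h import *
for n in("scene","side"):
    p=dict(np.load(f"pics/{n}0.npz"));w=cloud(p);L=lime(p)
    for nm,c in(("target",(.597,.25)),("round",(.525,.014))):
        near=np.hypot(w[...,0]-c[0],w[...,1]-c[1])<.06
        m=L&near; z=w[...,2][m]
        t=m&(w[...,2]>np.nanpercentile(z,98)-.006)
        print(n,nm,m.sum(),np.round(np.nanpercentile(z,[2,50,98]),3),t.sum(),rect(w[t][:,:2]))
    for nm,c,r in(("big",(.533,-.245),.11),("small",(.523,-.43),.08)):
        near=(np.hypot(w[...,0]-c[0],w[...,1]-c[1])<r)&(w[...,2]>.012)
        t=near&(w[...,2]>.03); print(n,nm,near.sum(),rect(w[near][:,:2]),rect(w[t][:,:2]) if t.sum()>5 else 0,np.round(np.nanpercentile(w[...,2][near],[50,98]),3))
f=cv2.imread("pics/scene0.png")
a=cv2.resize(f[240:340,400:530],(520,400),interpolation=cv2.INTER_CUBIC)
b=cv2.resize(f[180:260,140:290],(520,277),interpolation=cv2.INTER_CUBIC)[:200]
cv2.imwrite("pics/crop1.png",np.vstack([a,b]))
E
```

```text
scene target 609 [0.08  0.096 0.123] 156 (array([0.5936, 0.2424]), 49.3, 15.8, -38.1)
scene round 463 [0.079 0.09  0.122] 114 (array([0.5232, 0.0042]), 48.5, 14.0, 4.0)
scene big 1334 (array([ 0.534 , -0.2537]), 133.0, 92.8, -21.6) (array([ 0.5339, -0.2538]), 133.3, 89.9, -21.8) [0.032 0.047]
scene small 542 (array([ 0.5248, -0.4365]), 94.4, 69.1, -19.3) (array([ 0.527, -0.436]), 88.9, 62.9, -17.2) [0.023 0.033]
side target 490 [0.079 0.092 0.124] 96 (array([0.5896, 0.2458]), 48.6, 15.0, -39.6)
side round 439 [0.078 0.098 0.124] 82 (array([0.52  , 0.0081]), 45.9, 19.4, -1.3)
side big 941 (array([ 0.5337, -0.2502]), 135.9, 102.4, -21.7) (array([ 0.5326, -0.2527]), 136.3, 96.3, -22.1) [0.032 0.049]
side small 369 (array([ 0.5251, -0.4339]), 98.6, 73.1, -19.6) (array([ 0.5251, -0.4335]), 89.8, 65.0, -20.0) [0.024 0.035]
```

View pics/crop1.png

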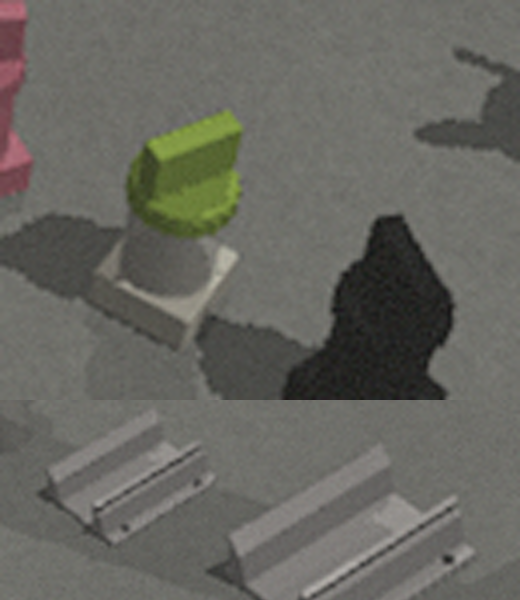

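The crop confirms the lime pot on the square white foot (crop 185,180) and the larger block. Moving towards the block for a wrist view.

play_rows([
  [[0, 0, 0, 0.03, 0.045, 0.01, 0], [0, 0, 0, 0.03, 0.045, 0.01, 0], [0, 0, 0, 0.035, 0.045, 0.01, 0], [0, 0, 0, 0.035, 0.045, 0.01, 0], [0, 0, 0, 0.035, 0.045, 0.01, 0], [0, 0, 0, 0.035, 0.045, 0.01, 0], [0, 0, 0, 0.035, 0.045, 0, 0], [0, 0, 0, 0.035, 0.045, 0, 0]],
])

```text
time_s: 1.55
tcp_pos: [0.3937, -0.3134, 0.296]
orientation: [122.6, 89.9, -43.5]
contact_force: [0.9, 0.7, 0.4]
width: 0.0855
```

```bash
cat >> h.py <<'E'
from scipy.spatial.transform import Rotation as R
def st():
    s=get_state();M=R.from_euler("xyz",s["orientation"],degrees=True).as_matrix()
    y=M[:,1]; print("t",round(s["time_s"],2),"tcp",np.round(s["tcp_pos"],4),"toolx",np.round(M[:,0],3),"yawY",round(np.degrees(np.arctan2(y[1],y[0])),1),"w",round(s["width"],4),"F",np.round(s["contact_force"],1),"T",np.round(s["ft_torque"],2),"j",np.round(s["joint_positions"],1))
    return s
E
python3 - <<'E'
from h import *
st();p=get_image("wrist");st();w=cloud(p);np.savez("pics/w1.npz",**p)
cv2.imwrite("pics/w1.png",p["frame"])
print(np.round(p["extrinsics"],2))
n=(np.hypot(w[...,0]-.533,w[...,1]+.253)<.11)
for lo,hi in((.012,.06),(.03,.06),(.042,.05),(.004,.012)):
    t=n&(w[...,2]>lo)&(w[...,2]<hi);print(lo,t.sum(),rect(w[t][:,:2]) if t.sum()>9 else 0)
E
```

```text
t 1.55 tcp [ 0.3937 -0.3134  0.296 ] toolx [ 0.002 -0.002 -1.   ] yawY -76.2 w 0.0855 F [0.9 0.7 0.4] T [-0.04 -0.11 -0.01] j [ 46.2   3.9 -12.9 107.3   1.   68.8 -43.2]
t 1.6 tcp [ 0.4008 -0.3035  0.296 ] toolx [ 0.006  0.005 -1.   ] yawY -75.3 w 0.0852 F [ 3.5  6.2 -0.1] T [ 0.4  -0.26 -0.  ] j [ 45.8   3.9 -13.7 107.3   0.6  68.8 -43.3]
[[ 0.24  0.94  0.25  0.46]
 [-0.97  0.23  0.06 -0.3 ]
 [ 0.   -0.26  0.96  0.43]
 [ 0.    0.    0.    1.  ]]
0.012 4707 (array([ 0.5292, -0.2594]), 130.3, 93.9, -20.9)
0.03 4088 (array([ 0.5306, -0.2564]), 130.3, 86.9, -21.2)
0.042 2217 (array([ 0.5308, -0.2555]), 130.0, 85.1, -21.2)
0.004 9456 (array([ 0.5309, -0.2556]), 130.3, 112.2, -21.3)
```

View pics/w1.png

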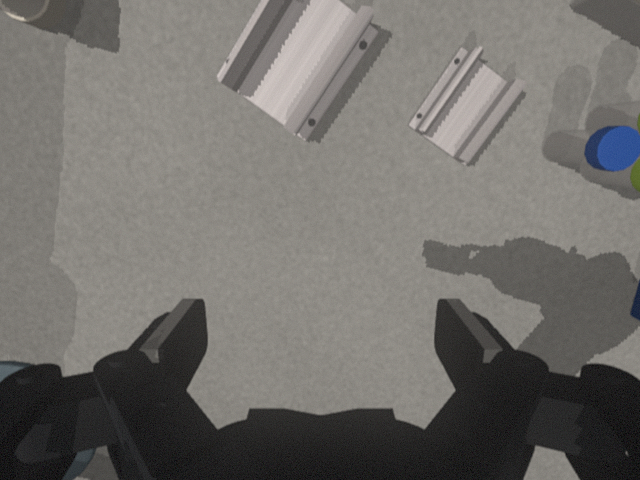

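Wrist view shows the larger block at (295,60) and the smaller one at (465,105). Fits from the three cameras agree on the block centre, about (0.532,-0.254), with the channel yaw near -21.4°. Next I go over the pot with the jaws turned across its bar.

play_rows([
  [[0, 0, 0.137, 0.0105, 0.031, 0, 0], [0, 0, 0.137, 0.0105, 0.031, 0, 0], [0, 0, 0.137, 0.0105, 0.031, 0, 0], [0, 0, 0.137, 0.0105, 0.031, 0, 0], [0, 0, 0.137, 0.0105, 0.031, 0, 0], [0, 0, 0.137, 0.0105, 0.031, 0, 0], [0, 0, 0.137, 0.0105, 0.031, 0, 0], [0, 0, 0.137, 0.0105, 0.031, 0, 0]],
])

```text
time_s: 2.4
tcp_pos: [0.4768, -0.0659, 0.2953]
orientation: [72.0, 90.0, -31.1]
contact_force: [0.2, -0.5, -0.5]
width: 0.0853
```

play_rows([
  [[0, 0, 0.137, 0.0105, 0.031, 0, 0], [0, 0, 0.137, 0.0105, 0.031, 0, 0], [0, 0, 0.137, 0.0105, 0.031, 0, 0], [0, 0, 0.137, 0.0105, 0.031, 0, 0], [0, 0, 0.137, 0.0105, 0.031, 0, 0], [0, 0, 0.137, 0.0105, 0.031, 0, 0], [0, 0, 0.137, 0.0105, 0.031, 0, 0], [0, 0, 0.137, 0.0105, 0.031, 0, 0]],
])

```text
time_s: 3.2
tcp_pos: [0.5611, 0.1818, 0.2951]
orientation: [1.8, 90.0, -38.5]
contact_force: [0.3, -0.9, -0.3]
width: 0.0854
```

```bash
python3 - <<'E'
from h import *
for _ in range(3): p=get_image("wrist")
st();p=get_image("wrist");w=cloud(p);np.savez("pics/w2.npz",**p);L=lime(p)
cv2.imwrite("pics/w2.png",p["frame"])
n=np.hypot(w[...,0]-.5915,w[...,1]-.244)<.06
for nm,t in(("bar",L&n&(w[...,2]>.112)),("lid",L&n&(w[...,2]>.075)),("foot",n&~L&(w[...,2]>.015)&(w[...,2]<.035)),("all",n&(w[...,2]>.015))):
    print(nm,t.sum(),rect(w[t][:,:2]) if t.sum()>9 else 0, np.round(np.nanmedian(w[t],0),3), np.round(np.nanpercentile(w[t][:,2],98),4))
E
```

```text
t 3.35 tcp [0.5602 0.184  0.295 ] toolx [-0.001  0.002 -1.   ] yawY 49.7 w 0.0857 F [ 0.2 -0.3 -0.4] T [-0.01  0.04 -0.04] j [ 13.8  18.1 -43.5  94.9  12.9  72.1  17.4]
bar 1063 (array([0.5905, 0.2422]), 46.8, 14.4, -41.7) [0.589 0.242 0.122] 0.1237
lid 2675 (array([0.5896, 0.2427]), 53.2, 49.5, 55.5) [0.587 0.241 0.091] 0.1234
foot 658 (array([0.5908, 0.2417]), 53.8, 53.7, 76.6) [0.57  0.236 0.025] 0.0316
all 34157 (array([0.5869, 0.2283]), 81.9, 56.0, 73.7) [0.583 0.223 0.354] 0.3824
```

View pics/w2.png

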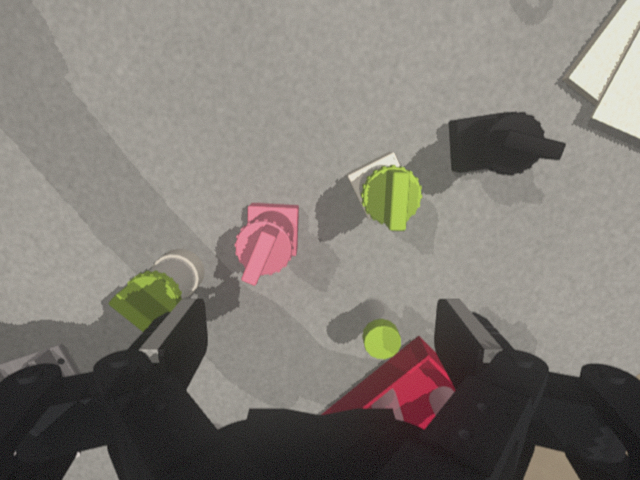

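The wrist view shows the target at (395,195), with pink at (265,245) and black at (500,145) beside it. Pot axis is (0.5905,0.242), the bar at about -40.5° and the foot side at -13.4° mod 90, which puts the lid near 0.1. That agrees with the given sizes. Approaching.

play_rows([
  [[0, 0, 0, 0.0075, 0.0145, 0, 0.4], [0, 0, 0, 0.0075, 0.0145, 0, 0.4], [0, 0, 0, 0.0075, 0.0145, 0, 0.4], [0, 0, 0, 0.0075, 0.0145, 0, 0.4], [0, 0, 0, 0, 0, -0.035, 0.4], [0, 0, 0, 0, 0, -0.035, 0.4], [0, 0, 0, 0, 0, -0.035, 0.4], [0, 0, 0, 0, 0, 0, 0.4]],
], squeeze=80)

```text
time_s: 4.2
tcp_pos: [0.5873, 0.2338, 0.1839]
orientation: [-105.9, 89.3, -146.7]
contact_force: [-1.5, -1.6, 0.4]
width: 0.0515
```

```bash
python3 - <<'E'
from h import *
p=get_image("wrist");st();w=cloud(p);L=lime(p)
n=np.hypot(w[...,0]-.5915,w[...,1]-.244)<.04
t=L&n&(w[...,2]>.112);print(t.sum(),rect(w[t][:,:2]),np.nanpercentile(w[t][:,2],95))
t=L&n&(w[...,2]<.112)&(w[...,2]>.07);print(t.sum(),rect(w[t][:,:2]),np.nanmedian(w[t][:,2]))
E
```

```text
t 4.25 tcp [0.5892 0.2354 0.1872] toolx [-0.006 -0.004 -1.   ] yawY 49.3 w 0.0512 F [-0.2  0.2  1.1] T [-0.01 -0.01 -0.02] j [  5.5  29.2 -40.7  94.7  20.7  64.3   8.5]
2232 (array([0.5904, 0.2424]), 47.1, 13.9, -41.2) 0.1232864689695388
3680 (array([0.5896, 0.2431]), 53.5, 50.9, 50.2) 0.09030048533625246
```

play_rows([
  [[0, 0, 0, 0, 0, 0, 0.4], [0, 0, 0, 0, 0, -0.02, 0.4], [0, 0, 0, 0, 0, -0.02, 0.4], [0, 0, 0, 0, 0, -0.02, 0.4], [0, 0, 0, 0, 0, -0.01, 0.4], [0, 0, 0, 0, 0, 0, 0.4], [0, 0, 0, 0, 0, 0, 0.4], [0, 0, 0, 0, 0, 0, 0.4]],
])

```text
time_s: 5.05
tcp_pos: [0.5918, 0.2399, 0.122]
orientation: [63.9, 89.8, 23.3]
contact_force: [0.3, 0.6, 0.1]
width: 0.0515
```

```bash
python3 -c "
from h import *
st()"
```

```text
t 5.05 tcp [0.5918 0.2399 0.122 ] toolx [ 0.003  0.001 -1.   ] yawY 49.4 w 0.0515 F [0.3 0.6 0.1] T [-0.03  0.02 -0.02] j [  3.8  33.5 -38.8  97.1  24.2  57.8   6. ]
```

play_rows([
  [[0, 0, 0, -0.001, 0.002, -0.008, 0.4], [0, 0, 0, 0, 0, -0.008, 0.4], [0, 0, 0, 0, 0, 0, 0.4], [0, 0, 0, 0, 0, 0, 1], [0, 0, 0, 0, 0, 0, 1], [0, 0, 0, 0, 0, 0, 1], [0, 0, 0, 0, 0, 0, 1], [0, 0, 0, 0, 0, 0, 1]],
], squeeze=80)

```text
time_s: 5.85
tcp_pos: [0.5898, 0.2413, 0.1042]
orientation: [74.9, 90.0, 34.4]
contact_force: [-0.0, 0.7, 0.1]
width: 0.0132
```

```bash
python3 -c "
from h import *
st()"
```

```text
t 5.85 tcp [0.5898 0.2413 0.1042] toolx [ 0.001  0.    -1.   ] yawY 49.4 w 0.0132 F [-0.   0.7  0.1] T [ 0.1  -0.09 -0.01] j [  3.2  34.7 -38.2  97.8  25.   56.3   5.2]
```

Grasped. Width is 13 mm on a 14 mm bar. Lifting.

play_rows([
  [[0, 0, 0, 0, 0, 0.01, 1], [0, 0, 0, 0, 0, 0.02, 1], [0, 0, 0, 0, 0, 0.025, 1], [0, 0, 0, 0, 0, 0.025, 1], [0, 0, 0, 0, 0, 0.025, 1], [0, 0, 0, 0, 0, 0.025, 1], [0, 0, 0, 0, 0, 0.025, 1], [0, 0, 0, 0, 0, 0.02, 1]],
])

```text
time_s: 6.65
tcp_pos: [0.5893, 0.2412, 0.281]
orientation: [46.4, 90.0, 5.8]
contact_force: [0.9, -0.2, -2.0]
width: 0.0121
```

play_rows([
  [[0, 0, 0, -0.003, -0.02, 0, 1], [0, 0, 0, -0.003, -0.035, 0, 1], [0, 0, -0.02, -0.003, -0.035, 0, 1], [0, 0, -0.02, -0.003, -0.035, 0, 1], [0, 0, -0.02, -0.003, -0.035, 0, 1], [0, 0, -0.02, -0.003, -0.035, 0, 1], [0, 0, -0.03, -0.003, -0.035, 0, 1], [0, 0, -0.03, -0.003, -0.035, 0, 1]],
])

```text
time_s: 7.45
tcp_pos: [0.5646, -0.0251, 0.2793]
orientation: [-100.2, 90.0, -148.8]
contact_force: [-0.3, -0.1, -2.0]
width: 0.0129
```

```bash
python3 -c "
from h import *
st()"
```

```text
t 7.45 tcp [ 0.5646 -0.0251  0.2793] toolx [-0.001 -0.    -1.   ] yawY 41.4 w 0.0129 F [-0.3 -0.1 -2. ] T [-0.04 -0.06  0.04] j [ 30.9  14.7 -37.7  99.5   9.6  69.1  32. ]
```

play_rows([
  [[0, 0, 0, -0.0045, -0.033, 0, 1], [0, 0, 0, -0.0045, -0.033, 0, 1], [0, 0, 0, -0.0045, -0.033, 0, 1], [0, 0, 0, -0.0045, -0.033, 0, 1], [0, 0, 0, -0.0045, -0.033, 0, 1], [0, 0, 0, -0.0045, -0.033, 0, 1], [0, 0, 0, -0.0045, -0.028, 0, 1], [0, 0, 0, 0, 0, 0, 1]],
])

```text
time_s: 8.25
tcp_pos: [0.5313, -0.2568, 0.2787]
orientation: [-76.4, 89.8, -125.5]
contact_force: [-0.5, -0.9, -1.6]
width: 0.0129
```

```bash
python3 - <<'E'
from h import *
for n in("scene","side","wrist"):
    p=get_image(n)
s=st();t=s["tcp_pos"]
for n in("scene","side"):
    p=get_image(n);w=cloud(p);cv2.imwrite(f"pics/{n}3.png",p["frame"])
    near=np.hypot(w[...,0]-t[0],w[...,1]-t[1])<.06
    z0=t[2]-.104
    f=near&(w[...,2]>z0-.005)&(w[...,2]<z0+.028)
    print(n,f.sum(),rect(w[f][:,:2]),np.round(np.nanpercentile(w[f],[1,99],axis=0),3))
    c=pix(p,[t[0],t[1],z0-.05]);q=p["frame"][max(0,c[1]-90):c[1]+90,max(0,c[0]-80):c[0]+80]
    cv2.imwrite(f"pics/c_{n}.png",cv2.resize(q,(400,450),interpolation=cv2.INTER_CUBIC))
    b=(np.hypot(w[...,0]-.533,w[...,1]+.254)<.11)&(w[...,2]>.012)&(w[...,2]<.06);print("block",b.sum(),rect(w[b][:,:2]))
p=get_image("wrist");w=cloud(p)
f=(np.hypot(w[...,0]-t[0],w[...,1]-t[1])<.05)&(w[...,2]>z0+.012)&(w[...,2]<z0+.035);print("w",f.sum(),rect(w[f][:,:2]) if f.sum()>9 else 0)
for lo,hi in((.012,.06),(.042,.052),(.004,.06)):
    b=(np.hypot(w[...,0]-.533,w[...,1]+.254)<.1)&(w[...,2]>lo)&(w[...,2]<hi);print("wblock",b.sum(),rect(w[b][:,:2]) if b.sum()>9 else 0)
cv2.imwrite("pics/c3.png",np.hstack([cv2.imread("pics/c_scene.png"),cv2.imread("pics/c_side.png")]));cv2.imwrite("pics/w3.png",p["frame"])
E
```

```text
t 8.4 tcp [ 0.5339 -0.2486  0.279 ] toolx [-0.     0.001 -1.   ] yawY 41.5 w 0.0127 F [ 0.6  1.  -1.9] T [ 0.08 -0.03 -0.02] j [ 46.6  16.3 -30.5  96.6   8.7  69.5  55.5]
scene 455 (array([ 0.5378, -0.2472]), 57.6, 56.8, 68.0) [[ 0.518 -0.28   0.174]
 [ 0.571 -0.214  0.202]]
block 1346 (array([ 0.5348, -0.2488]), 134.3, 101.4, -21.4)
side 278 (array([ 0.535, -0.244]), 59.8, 59.3, 67.8) [[ 0.503 -0.263  0.176]
 [ 0.569 -0.208  0.203]]
block 935 (array([ 0.5317, -0.2494]), 136.9, 100.4, -19.8)
w 2376 (array([ 0.5348, -0.2471]), 54.0, 53.5, 69.2)
wblock 2662 (array([ 0.5326, -0.2521]), 136.4, 90.4, -16.4)
wblock 1598 (array([ 0.5314, -0.2559]), 130.2, 84.9, -21.2)
wblock 7710 (array([ 0.5315, -0.2558]), 130.1, 112.0, -21.3)
```

View pics/c3.png

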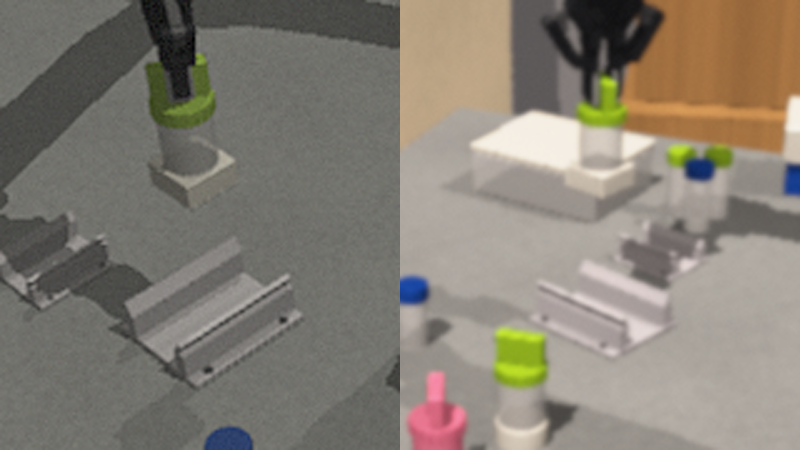

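The crops show the pot held upright over the larger block, foot in line with the channel. The wrist fit gives foot (0.5348,-0.2471) at -20.8° and block (0.5315,-0.2558) at -21.3°, with the block sizing correctly at 130x112 mm. I'll shift by (-0.003,-0.0085) and descend to just above the lips.

play_rows([
  [[0, 0, 0, -0.003, -0.0085, 0, 1], [0, 0, 0, 0, 0, -0.02, 1], [0, 0, 0, 0, 0, -0.025, 1], [0, 0, 0, 0, 0, -0.025, 1], [0, 0, 0, 0, 0, -0.025, 1], [0, 0, 0, 0, 0, -0.015, 1], [0, 0, 0, 0, 0, 0, 1], [0, 0, 0, 0, 0, 0, 1]],
])

```text
time_s: 9.35
tcp_pos: [0.5315, -0.2585, 0.1695]
orientation: [28.2, 90.0, -20.4]
contact_force: [0.0, -0.2, -1.6]
width: 0.0126
```

```bash
python3 - <<'E'
from h import *
p=get_image("wrist");p=get_image("wrist");s=st();t=s["tcp_pos"];w=cloud(p);z0=t[2]-.104
f=(np.hypot(w[...,0]-t[0],w[...,1]-t[1])<.05)&(w[...,2]>z0+.012)&(w[...,2]<z0+.035);print("foot",f.sum(),rect(w[f][:,:2]))
for lo,hi in((.036,.05),(.004,.05)):
    b=(np.hypot(w[...,0]-.533,w[...,1]+.254)<.1)&(w[...,2]>lo)&(w[...,2]<hi);print("wblock",b.sum(),rect(w[b][:,:2]))
E
```

```text
t 9.45 tcp [ 0.5324 -0.2588  0.1708] toolx [ 0.003 -0.001 -1.   ] yawY 41.4 w 0.013 F [ 0.2  0.4 -3. ] T [-0.    0.01  0.04] j [ 45.7  22.6 -28.9 102.4  12.7  58.   53.4]
foot 2381 (array([ 0.5327, -0.2585]), 54.0, 53.4, 69.0)
wblock 4573 (array([ 0.5315, -0.2552]), 130.1, 86.3, -21.1)
wblock 14179 (array([ 0.5313, -0.2558]), 130.1, 112.4, -21.2)
```

play_rows([
  [[0, 0, 0, -0.001, 0.003, 0, 1], [0, 0, 0, 0, 0, -0.008, 1], [0, 0, 0, 0, 0, -0.01, 1], [0, 0, 0, 0, 0, -0.01, 1], [0, 0, 0, 0, 0, -0.01, 1], [0, 0, 0, 0, 0, -0.008, 1], [0, 0, 0, 0, 0, 0, 1], [0, 0, 0, 0, 0, 0, 1]],
])

```text
time_s: 10.25
tcp_pos: [0.5299, -0.2552, 0.1225]
orientation: [-170.4, 90.0, 141.0]
contact_force: [-0.4, 0.4, -2.7]
width: 0.0129
```

```bash
python3 - <<'E'
from h import *
s=st()
E
```

```text
t 10.25 tcp [ 0.5299 -0.2552  0.1225] toolx [-0.001  0.001 -1.   ] yawY 41.4 w 0.0129 F [-0.4  0.4 -2.7] T [ 0.04  0.03 -0.04] j [ 44.6  25.8 -27.9 104.6  14.7  53.2  51.6]
```

play_rows([
  [[0, 0, 0, 0, 0, -0.004, 1], [0, 0, 0, 0, 0, -0.004, 1], [0, 0, 0, 0, 0, -0.003, 1], [0, 0, 0, 0, 0, -0.001, 1], [0, 0, 0, 0, 0, 0, 1], [0, 0, 0, 0, 0, 0, 1], [0, 0, 0, 0, 0, 0, 1], [0, 0, 0, 0, 0, 0, 1]],
])

```text
time_s: 11.05
tcp_pos: [0.5306, -0.2552, 0.1121]
orientation: [24.3, 89.9, -24.3]
contact_force: [-1.7, 2.1, 6.7]
width: 0.0127
```

```bash
python3 - <<'E'
from h import *
p=get_image("wrist");s=st();t=s["tcp_pos"];w=cloud(p);z0=.008;cv2.imwrite("pics/w4.png",p["frame"])
f=(np.hypot(w[...,0]-t[0],w[...,1]-t[1])<.034)&(w[...,2]>z0+.015)&(w[...,2]<z0+.032);print("foot",f.sum(),rect(w[f][:,:2]),np.nanpercentile(w[f][:,2],[10,50,90]))
E
```

```text
t 11.1 tcp [ 0.5306 -0.2552  0.112 ] toolx [ 0.001 -0.    -1.   ] yawY 41.4 w 0.0132 F [-1.5  0.5  5.1] T [ 0.28  0.43 -0.08] j [ 44.4  26.6 -27.7 104.9  15.3  52.1  51.1]
foot 2452 (array([ 0.5225, -0.2459]), 68.0, 41.6, 41.1) [0.03135282 0.03339185 0.03663144]
```

View pics/w4.png

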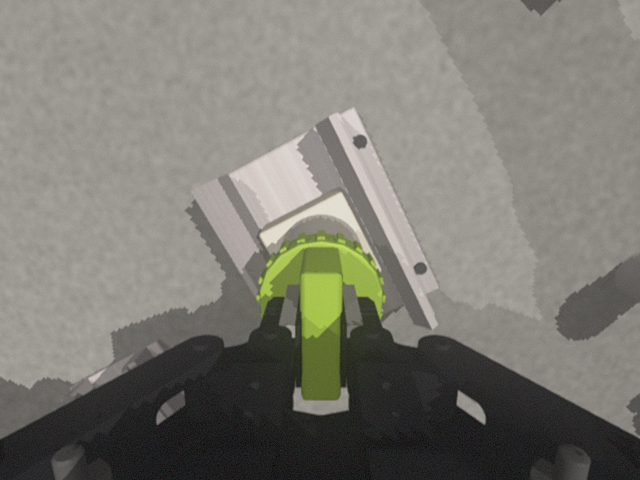

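The foot is seated: contact force came up at z=0.112 as predicted, and the white foot lies between the walls at (320,220). Turning the lid clockwise.

play_rows([
  [[0, 0, -0.06, 0, 0, 0, 1], [0, 0, -0.12, 0, 0, 0, 1], [0, 0, -0.12, 0, 0, 0, 1], [0, 0, -0.12, 0, 0, 0, 1], [0, 0, -0.12, 0, 0, 0, 1], [0, 0, -0.12, 0, 0, 0, 1], [0, 0, -0.12, 0, 0, 0, 1], [0, 0, -0.12, 0, 0, 0, 1]],
])

```text
time_s: 11.9
tcp_pos: [0.5309, -0.2562, 0.112]
orientation: [56.9, 89.9, -43.5]
contact_force: [-1.0, 0.6, 3.5]
width: 0.0129
```

```bash
python3 - <<'E'
from h import *
s=st()
E
```

```text
t 11.9 tcp [ 0.5309 -0.2562  0.112 ] toolx [ 0.002 -0.002 -1.   ] yawY -10.4 w 0.0129 F [-1.   0.6  3.5] T [0.04 0.29 0.09] j [ 36.   25.  -17.3 105.3   9.4  50.9   3.9]
```

play_rows([
  [[0, 0, -0.06, 0, 0, 0, 1], [0, 0, -0.06, 0, 0, 0, 1], [0, 0, -0.05, 0, 0, 0, 1], [0, 0, -0.04, 0, 0, 0, 1], [0, 0, -0.03, 0, 0, 0, 1], [0, 0, 0, 0, 0, 0, 1], [0, 0, 0, 0, 0, 0, 1], [0, 0, 0, 0, 0, 0, 1]],
])

```text
time_s: 12.7
tcp_pos: [0.5308, -0.2561, 0.112]
orientation: [78.8, 89.9, -35.1]
contact_force: [-0.9, -0.8, 5.7]
width: 0.0128
```

```bash
python3 - <<'E'
from h import *
s=st()
E
```

```text
t 12.7 tcp [ 0.5308 -0.2561  0.112 ] toolx [ 0.002 -0.001 -1.   ] yawY -23.9 w 0.0128 F [-0.9 -0.8  5.7] T [0.03 0.38 0.  ] j [ 33.8  24.7 -14.6 105.5   7.9  50.7  -8.4]
```

play_rows([
  [[0, 0, -0.03, 0, 0, 0, 1], [0, 0, -0.03, 0, 0, 0, 1], [0, 0, -0.03, 0, 0, 0, 1], [0, 0, -0.02, 0, 0, 0, 1], [0, 0, 0, 0, 0, 0, 1], [0, 0, 0, 0, 0, 0, 1], [0, 0, 0, 0, 0, 0, 1], [0, 0, 0, 0, 0, 0, 1]],
])

```text
time_s: 13.5
tcp_pos: [0.531, -0.2559, 0.112]
orientation: [67.3, 89.8, -52.6]
contact_force: [-1.4, -0.0, 5.8]
width: 0.013
```

```bash
python3 - <<'E'
from h import *
s=st()
p=get_image("wrist");cv2.imwrite("pics/w5.png",p["frame"]);s=st()
E
```

```text
t 13.5 tcp [ 0.531  -0.2559  0.112 ] toolx [ 0.002 -0.002 -1.   ] yawY -30.0 w 0.013 F [-1.4 -0.   5.8] T [-0.01  0.35  0.69] j [ 32.7  24.6 -13.4 105.5   7.3  50.6 -14.1]
t 13.55 tcp [ 0.531  -0.2559  0.112 ] toolx [ 0.002 -0.002 -1.   ] yawY -30.0 w 0.0126 F [-2.   0.3  5.8] T [0.05 0.36 0.73] j [ 32.7  24.6 -13.4 105.5   7.3  50.6 -14.1]
```

View pics/w5.png

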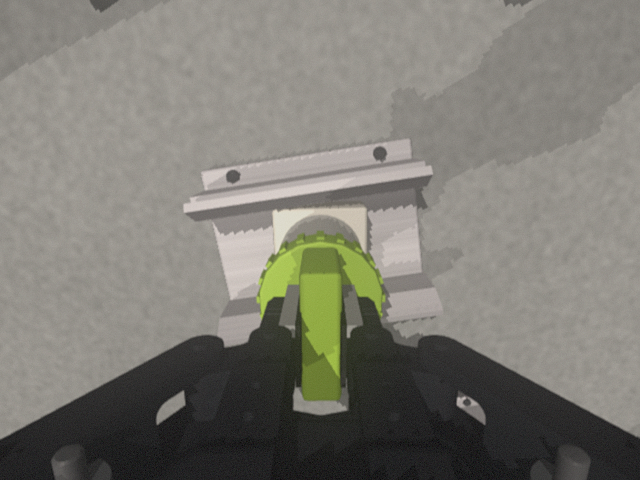

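The moment reached 0.7 N·m, against 0.12 of friction, and the bar is square to the foot edge, so the lid is on its stop. Easing the twist, opening, then rising straight up.

play_rows([
  [[0, 0, 0.02, 0, 0, 0, 1], [0, 0, 0.02, 0, 0, 0, 1], [0, 0, 0, 0, 0, 0, 0.4], [0, 0, 0, 0, 0, 0, 0.4], [0, 0, 0, 0, 0, 0, 0.4], [0, 0, 0, 0, 0, 0, 0.4], [0, 0, 0, 0, 0, 0.01, 0.4], [0, 0, 0, 0, 0, 0.02, 0.4]],
])

```text
time_s: 14.35
tcp_pos: [0.5285, -0.2546, 0.1398]
orientation: [-88.0, 89.7, 154.1]
contact_force: [-0.5, -0.8, 0.8]
width: 0.0512
```

play_rows([
  [[0, 0, 0, 0, 0, 0.02, 0.4], [0, 0, 0, 0, 0, 0.03, 0.4], [0, 0, 0, 0, 0, 0.03, 0.4], [0, 0, 0, 0, 0, 0.03, 0.4], [0, 0, 0, 0, 0, 0.03, 0.4], [0, 0, 0, 0, 0, 0.02, 0.4], [0, 0, 0, 0, 0, 0, 0.4], [0, 0, 0, 0, 0, 0, 0.4]],
])

```text
time_s: 15.15
tcp_pos: [0.5301, -0.2553, 0.3015]
orientation: [90.4, 89.9, -27.5]
contact_force: [-0.1, 0.1, -0.1]
width: 0.0511
```

```bash
python3 - <<'E'
from h import *
p=get_image("wrist");p=get_image("wrist");st();w=cloud(p);L=lime(p);cv2.imwrite("pics/w6.png",p["frame"])
n=np.hypot(w[...,0]-.531,w[...,1]+.256)<.04
t=L&n&(w[...,2]>.12)&(w[...,2]<.14);print("bar",rect(w[t][:,:2]),np.nanpercentile(w[t][:,2],[5,50,95]))
hs=cv2.cvtColor(p["frame"],cv2.COLOR_BGR2HSV)
f=n&(w[...,2]>.029)&(w[...,2]<.036)&(np.hypot(w[...,0]-.531,w[...,1]+.256)<.039)&(hs[...,2]>np.percentile(hs[...,2][n],50));print("foot",f.sum(),rect(w[f][:,:2]))
t=L&n&(w[...,2]<.105)&(w[...,2]>.09);print("lid",rect(w[t][:,:2]))
b=(np.hypot(w[...,0]-.533,w[...,1]+.254)<.1)&(w[...,2]>.004)&(w[...,2]<.05);print("block",rect(w[b][:,:2]))
q=get_image("scene")["frame"][170:350,160:480];cv2.imwrite("pics/e.png",np.vstack([cv2.resize(q,(640,360)),cv2.resize(p["frame"][100:400],(510,240),interpolation=cv2.INTER_AREA) if 0 else np.pad(cv2.resize(p["frame"][0:480],(320,240)),((0,0),(0,320),(0,0)))]))
E
```

```text
t 15.25 tcp [ 0.5291 -0.255   0.2995] toolx [-0.003  0.001 -1.   ] yawY -27.9 w 0.0512 F [ 0.9  0.2 -0.8] T [ 0.01 -0.01  0.01] j [ 34.4  13.6 -14.9  95.9   3.6  71.2  -9.2]
bar (array([ 0.5325, -0.2554]), 46.7, 13.2, 62.4) [0.12877085 0.13017344 0.13139498]
foot 560 (array([ 0.5412, -0.2382]), 56.7, 28.5, -31.6)
lid (array([ 0.5331, -0.2549]), 52.2, 51.0, -21.6)
block (array([ 0.5308, -0.256 ]), 130.5, 112.2, -21.2)
```

View pics/e.png

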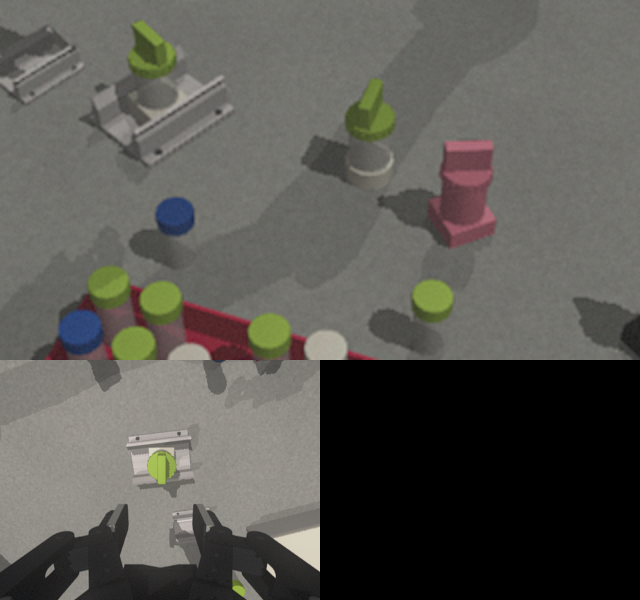

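The bar top is at 0.130 m, which is the 8 mm floor plus 122 mm. The pot axis is about 2 mm off the block centre, the bar is parallel to the foot's x axis, and the round pot still stands. Handing in.

```bash
python3 -c "
from bench import *
print(sign_off())"
```

```text
the job is handed in; nothing more can be done
None
```

The square-footed pot is standing in the larger block's channel with its lid turned to the stop. I handed the job in at about 15 s of the 40 s allowed; the hand-in itself gives no verdict.

I gripped the pot by its lime bar, carried it over the round-footed pot and lowered it with the lid still slack (about 0.1 rad). Then I turned the lid clockwise and let go.

**Last checks:**
- **Seating:** the bar top is at 0.130 m, which is the 8 mm floor plus the 122 mm pot, so the foot is fully down.
- **Position:** the pot axis is about 2 mm from the channel's centre.
- **Lid:** the moment at the lid rose to about 0.7 N·m, against 0.12 N·m of friction. The bar then lay at 62°, in line with the foot's x axis to within a few degrees, so the lid is at about 1.2.
- **Surroundings:** the round-footed pot is still standing and the gripper is clear, with no contact force.

**What disagreed:**
- My final automatic fit of the foot outline was unreliable (57 x 28 mm, at -32°), because the lid and block hide part of it. I judged the foot's angle from the wrist picture, the bar and the moment at the stop instead.
- The three cameras' fits of the block centre differed by up to 4 mm, so I used the wrist camera's relative measurement to place the pot.

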